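Clear a coconut shell into the scrap tray under the chopping board

TASK

An empty half coconut shell has been left on the chopping station. Push the front of the scrap tray under the board in until its latch lets go, draw the tray out, and sweep the shell along the board and over the board's end so that it drops into the tray; do not lift it off the board. Then push the tray back in until it latches fully shut with the shell inside, leaving the spoon on the board and everything else where it stands.

Things in the scene. Friction and masses are not known exactly. Their poses are not given: they have to be found in the camera images.
- chopping_station: fixed chopping station of pale wood: a board 270 mm (along its own x) by 210 mm (y), 16 mm thick, underside 84 mm and top 100 mm above the worktop, on two side panels. Origin: on the worktop under the board's centre; z up. The tray comes out at its -x end, to the robot's left along the worktop. Wall cabinets, 0.46 m up, begin just behind its far (+y) side.
- board_end (a point): midpoint of the upper edge of the board's -x end, the edge over which things are swept into the tray (135 mm from the station's centre, 100 mm above the worktop). Axes as the station's.
- scrap_tray (a joint): how far the scrap tray is out along the station's -x, m. 0: shut, latched. Push-to-open: pushed from 0 in to its hard stop (about -0.010; 7 to 10 N on the way, up to 25 N does no harm) and let go, it springs ajar to about 0.06 and stays; then it slides at 1 to 3 N to its end at 0.155. To latch, push it past 0 to the stop again (-0.008 to -0.010) and let go. Let go short of the stop: no change.
- tray_front (a point): centre, 45 mm above the worktop, of the outer face (to -x) of the tray's front panel; moves with the tray. Panel 180 mm wide, 10 mm thick, 12 to 78 mm above the worktop. Shut, it stands 8 mm back under the board's end: only a tool leaning outwards reaches it under the board. When ajar or out, it can be hooked or pinched from above. Axes as the station's.
- tray_in (a point): centre of the tray's inner floor (16 mm above the worktop), moving with the tray; inside it is 182 mm along x, 168 mm along y; walls to 70 mm, front panel to 78 mm above the worktop. When the tray is fully out the gap between the board's end and the front panel is 137 mm.
- coconut_shell: empty half coconut shell lying dome up on the board: brown, 92 mm across at the rim, 46 mm high, 5 mm wall, about 90 g, so too wide for most grippers. Origin: centre of the rim plane, z to the dome's top.
- shell_mid (a point): point on the shell's axis half way up, 23 mm above the rim plane
- spoon: steel teaspoon 130 mm long lying across the board near the end away from the tray; origin at its middle underneath
- mug: grey mug, 91 mm high, standing beyond the tray's path; origin at the middle of its underside
- timer: round wind-up kitchen timer, 62 mm across, 48 mm high, behind the station; origin at the middle of its underside
- canister_a: square lidded canister, 70 x 70 x 105 mm, at the back beside the kettle; origin at the middle of its underside
- canister_b: the same canister again, to the left of the first; origin at the middle of its underside
- mill: turned wooden pepper mill, 170 mm high, at the back; origin at the middle of its underside
- shaker: glass salt shaker, 44 mm across, 90 mm high, at the back; origin at the middle of its underside
- lemon: lemon, 78 x 55 x 56 mm, right of the station; origin at the middle of its underside
- apple: apple, about 80 mm, right of the station, behind the lemon; origin at the middle of its underside

How it is judged:
By the outcome, as a careful person would: the job done as asked, in the order asked, and still so for the second after the job is handed in, with the robot touching nothing.
It also fails if it takes over 64 s, if anything falls off the work surface, if the arm or the gripper's body presses on something with over 40 N, if the wrist force passes 120 N, or if a joint passes its speed limit or range.

ROBOT

A 6-joint arm with a two-finger parallel gripper is mounted at the origin on a cart in front of the work surface, level with it; the furniture and walls round the work are solid. World frame = base frame: x ahead of the robot, y to its left, z up, the work surface at z = 0. Lengths are in m, angles in rad, forces in N, time in s.
With the tool pointing down it reaches from about 0.275 to 0.75 m from the base axis. Payload 10.2 kg.
Tool frame: the origin (TCP) lies at the very end of the fingers, on their centre line; the grasp point (between the pads) lies 19 mm behind it (manip.grip_depth is the distance from the TCP to the grasp point, in m); z points along the fingers, y is the line along which they close (so a half turn about z gives the same grasp; the last joint's range is limited). The gripper opens to 88 mm and grips with 3 to 60 N. Pads are 18 mm wide; open, the fingers measure 123 mm over their backs; the gripper's body (75 mm by 187 mm) begins 45 mm behind the grasp point.
Start: joints at [-1.521, 0.313, 1.498, -0, 1.331, -0.223], TCP at [0.141, -0.506, 0.239] pointing down, gripper open.
Joint ranges: [-2.94, 2.94], [-0.97, 2.17], [0.19, 2.56], [-1.23, 4.37], [0.02, 3.11], [-2.88, 2.88]. Speed limits (rad/s): [2.39, 2.39, 3.01, 3.14, 3.14, 3.14].

INTERFACE

Orientations are given as a unit quaternion [w, x, y, z].
In Python, from workcell import manip gives the robot as it stands.
- The arm moves only by the shell command python3 drive.py, which reads ROWS from standard input. ROWS is a JSON list of rows, 1 to 10 of them, each of 5 numbers: the finger opening in m, then dx, dy, dz in m, then a turn about the tool's z in rad; each row is the pose to reach, as a shift and turn from the pose commanded when the command began, along the tool's axes at that moment; what a row does not reach only later rows make up. A row lasts 1/8 s, in which the tool goes at most 0.0625 m and 0.188 rad, less where a joint would pass 70% of its speed; a pose out of reach is approached as far as the arm can. The fingers move at their own pace and stop on an object; the grip force is fixed at half the most. Time passes only in rows, so rows that do not move let the fingers close. It prints the time, the measured TCP pose, the force, the opening and the grip force at its end. Input that does not fit is refused with a message, and nothing moves.
- manip.read_state(): the state, without advancing time (a new reading comes with each control period).
- manip.capture(name): name is "scene" or "side" or "wrist"; returns the picture (384x512x3 uint8, red, green, blue); there is no depth.
- manip.camera_info(name): a dict with "fx", "fy", "cx", "cy" (pixels), "position" and "attitude" of the camera in the world. Camera axes: x right, y down, z forward; pixel columns grow to the right and rows downward; lengths in m; the calibration is good to about 2 mm. A picture is of the moment at which its call begins: read the wrist's pose just before it. camera_info takes no time and is no camera call; for the wrist camera it gives the pose at the moment of the call.
- manip.sign_off(): hands the job in; it is judged then, once.
The state is a dict: "clock": time; "q": joint angles; "qd": joint speeds; "effort": joint torques, N m; "ee_pos": TCP position; "ee_rot": TCP orientation; "ft_force": force on the tool from outside, world axes, zero at the start; "torque": the same for the moment, N m; "grip_width": finger opening in m; "grasp_force": force on a finger pad.
Only numpy, scipy, OpenCV 4.12 (cv2) and the standard library are available. Lean on these libraries where they do the work, as an engineer would, in place of code of your own. Each camera call takes 0.05 s, during which the arm holds its last target. There are 200 camera calls.

## Working session

There is one attempt and no reset: what is moved stays moved. The work goes in short steps, Python scripts to look and compute and a shell command to move; the robot and the scene stay as the last step left them, time stands still between calls to the robot, and variables do not carry over. Pictures are saved under pics/ and viewed, at most 13 in all, crops included, and the job is handed in when it is done.

```bash
ls; mkdir -p pics; python3 - <<'E'
from workcell import manip
import cv2
for n in("scene","side"):
    cv2.imwrite(f"pics/{n}0.png",manip.capture(n)[:,:,::-1]); print(n,manip.camera_info(n))
print(manip.read_state())
E
```

```text
drive.py
pics
workcell.py
scene {'fx': 461.9704743527648, 'fy': 461.9704743527648, 'cx': 257.4823706327372, 'cy': 193.6904080404406, 'position': array([-0.04257584, -1.00252175,  0.68107679]), 'attitude': array([-0.43715578,  0.81864775, -0.32922817,  0.17412494])}
side {'fx': 451.6143548728041, 'fy': 451.6143548728041, 'cx': 255.90014124248273, 'cy': 184.56090337202528, 'position': array([0.23934421, 0.33405982, 0.81423978]), 'attitude': array([ 0.09102945, -0.21740907,  0.89152336, -0.38682429])}
{'clock': 0.1, 'q': array([-1.52138873e+00,  3.13379139e-01,  1.49828511e+00,  2.71471983e-05,
        1.33099644e+00, -2.23354642e-01]), 'qd': array([ 0.0010584 , -0.00155175, -0.00189382,  0.00100644,  0.00040272,
        0.0004919 ]), 'effort': array([ 3.13299257e-03, -4.02810431e+01, -2.52645099e+01,  6.95813284e-02,
        3.42617976e-02, -5.62429932e-05]), 'ee_pos': array([ 0.14143908, -0.50538996,  0.23825454]), 'ee_rot': array([-5.30853185e-04,  9.90714799e-01,  1.35955514e-01,  5.95204362e-05]), 'ft_force': array([0.33201031, 0.33864657, 0.51303699]), 'torque': array([ 0.04833698, -0.01218779, -0.03289398]), 'grasp_force': 0.0, 'grip_width': 0.08808507953722702}
```

View pics/scene0.png

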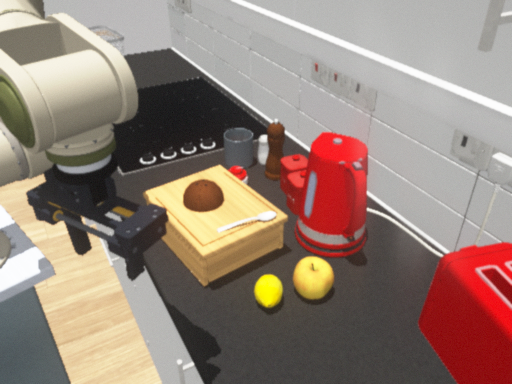

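View pics/side0.png

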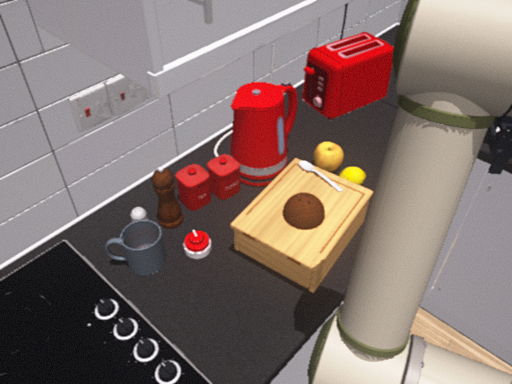

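The scene picture shows the station with its top corners near (146,190), (215,165), (286,217) and (207,262), the shell at (204,196) and the spoon at (247,220). The side picture shows the tray end's upper edge running from (234,226) to (313,268), the shell at (304,211), and the mug at (145,247).

```bash
cat > h.py <<'E'
from workcell import manip
import numpy as np, cv2
from scipy.spatial.transform import Rotation as R
def rot(q): return R.from_quat([q[1],q[2],q[3],q[0]]).as_matrix()
def ray(n,uv,z,info=None):
    i=info or manip.camera_info(n); d=rot(i["attitude"])@np.array([(uv[0]-i["cx"])/i["fx"],(uv[1]-i["cy"])/i["fy"],1])
    p=i["position"]; return p+d*(z-p[2])/d[2]
def proj(n,P):
    i=manip.camera_info(n); c=rot(i["attitude"]).T@(np.array(P)-i["position"]); return np.array([i["fx"]*c[0]/c[2]+i["cx"],i["fy"]*c[1]/c[2]+i["cy"]])
E
python3 - <<'E'
from h import *
for n,c in (("scene",[(146,190),(215,165),(286,217),(207,262)]),("side",[(234,226),(313,268),(372,193),(297,160)])):
    P=[ray(n,u,.1) for u in c]
    for p in P: print(n,p.round(3))
    print([round(float(np.linalg.norm(P[i]-P[i-1])),3) for i in range(4)],sum(P)/4)
out=[]
for n,x,y,w,h in(("scene",136,150,160,140),("side",215,140,170,155)):
    im=cv2.imread(f"pics/{n}0.png"); hsv=cv2.cvtColor(im,cv2.COLOR_BGR2HSV)
    m=cv2.inRange(hsv,(5,60,10),(15,255,135)); k,l,s,ce=cv2.connectedComponentsWithStats(m)
    for j in range(1,k):
        if s[j,4]>150: print(n,"brown",s[j],ce[j])
    out.append(cv2.resize(im[y:y+h,x:x+w],(400,400*h//w if 0 else 370),interpolation=cv2.INTER_CUBIC))
cv2.imwrite("pics/crop.png",np.hstack(out))
E
```

```text
scene [ 0.382 -0.188  0.1  ]
scene [ 0.567 -0.21   0.1  ]
scene [ 0.537 -0.481  0.1  ]
scene [ 0.331 -0.475  0.1  ]
[0.292, 0.187, 0.273, 0.207] [ 0.45439383 -0.33812885  0.1       ]
side [ 0.567 -0.21   0.1  ]
side [ 0.379 -0.186  0.1  ]
side [ 0.338 -0.442  0.1  ]
side [ 0.535 -0.47   0.1  ]
[0.262, 0.19, 0.259, 0.199] [ 0.45466058 -0.32703432  0.1       ]
scene brown [262 123  23  60 887] [274.17812852 152.07215333]
scene brown [247 179  43  60 176] [266.57386364 198.80681818]
scene brown [184 182  39  29 606] [203.20462046 199.72937294]
scene brown [145 207  44  63 333] [160.996997   230.15915916]
scene brown [209 240  83  50 621] [251.5394525  265.95008052]
scene brown [345 248  22  19 208] [357.12980769 258.38942308]
side brown [ 151  168   33   61 1171] [166.82408198 199.48078565]
side brown [ 283  193   41   36 1098] [303.32604736 211.64025501]
side brown [ 226  198  150  104 1367] [309.8632041  259.06510607]
```

View pics/crop.png

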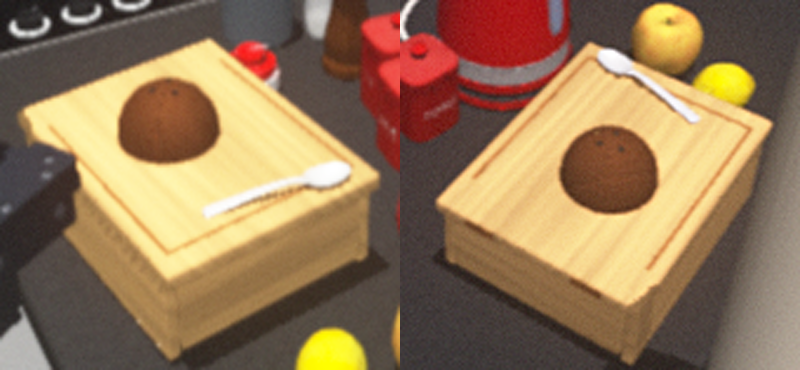

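The enlarged crop gives sharper board corners in both views. The shell sits mid-board and the spoon is near the +x end.

```bash
python3 - <<'E'
from h import *
from scipy.optimize import least_squares
S={"scene":[(144.3,190.9),(220,165.1),(288,219.2),(206,256)],"side":[(313.6,267),(230.7,225.9),(295.7,157.6),(373,191.1)]}
loc=np.array([(-.135,-.105),(-.135,.105),(.135,.105),(.135,-.105)])  # order: -x near, -x far, +x far, +x near
for n in S: print(n,[ray(n,u,.1)[:2].round(3) for u in S[n]])
def f(v,r=1):
    c,s=np.cos(v[2]),np.sin(v[2]); P=loc@np.array([[c,s],[-s,c]])+v[:2]
    return np.concatenate([(ray(n,u,.1)[:2]-P[i]) for n in S for i,u in enumerate(S[n])])
o=least_squares(f,[.45,-.33,-1.6],loss="soft_l1",f_scale=.003); print("station",o.x.round(4),f(o.x).reshape(-1,2).round(4).tolist())
x,y,t=o.x; ax=np.array([np.cos(t),np.sin(t)]);ay=np.array([-ax[1],ax[0]])
for n,c in(("scene",(203.5,195)),("side",(303.5,211.5))):
    p=ray(n,c,.12)[:2]; print("shell",p.round(4),(p-[x,y])@ax,(p-[x,y])@ay)
print("tray_front",np.array([x,y])-.127*ax, "front out",np.array([x,y])-.282*ax,"end",np.array([x,y])-.135*ax)
for n,c in(("scene",(239,165)),("side",(145,272))): print("mug base",ray(n,c,0))
print("tool axes",rot(manip.read_state()["ee_rot"]).round(3))
E
```

```text
scene [array([ 0.377, -0.188]), array([ 0.576, -0.219]), array([ 0.535, -0.489]), array([ 0.34, -0.46])]
side [array([ 0.378, -0.189]), array([ 0.573, -0.207]), array([ 0.542, -0.477]), array([ 0.338, -0.449])]
station [ 0.4579 -0.3359 -1.7079] [[0.0047, -0.0003], [-0.0043, -0.0021], [-0.0087, -0.0048], [0.0044, -0.0051], [0.0061, -0.0012], [-0.0073, 0.0095], [-0.0016, 0.0072], [0.0022, 0.0061]]
shell [ 0.4465 -0.3195] -0.014691713953481848 -0.013566935351690452
shell [ 0.4474 -0.2983] -0.0357710400507211 -0.015542866353631564
tray_front [ 0.47527511 -0.21007523] front out [ 0.49646027 -0.05652984] end [ 0.47636854 -0.20215031]
mug base [ 0.72283171 -0.12176863  0.        ]
mug base [ 0.71930229 -0.07983816  0.        ]
tool axes [[ 0.963  0.269 -0.   ]
 [ 0.269 -0.963  0.001]
 [ 0.    -0.001 -1.   ]]
```

```bash
echo '[[0,0,0,-0.06,-0.19],[0,0,0,-0.12,-0.38],[0,0,0,-0.15,-0.56],[0,0,0,-0.15,-0.75],[0,0,0,-0.15,-0.94],[0,0,0,-0.15,-1.12],[0,0,0,-0.15,-1.16],[0,0,0,-0.15,-1.16]]' | python3 drive.py; python3 -c "
from h import *
print(ray('scene',(20,250),0),ray('scene',(60,340),0),manip.read_state()['q'])"
```

```text
clock: 1.1
ee_pos: [0.1414, -0.5056, 0.3884]
ee_rot: [-0.0, 0.754, 0.656, 0.0]
ft_force: [-0.5, 0.3, 0.2]
grip_width: 0.0102
grasp_force: 0.0
[ 0.11743443 -0.06161037  0.        ] [ 0.07514201 -0.36249698  0.        ] [-1.52138437e+00  2.60001382e-01  1.18584263e+00  8.30493148e-06
  1.69643001e+00 -1.38290773e+00]
```

```bash
echo '[[0,-0.06,0,0,0],[0,-0.12,0,0,0],[0,-0.18,0,0,0],[0,-0.24,0,0,0],[0,-0.30,0,0,0],[0,-0.34,0,0,0],[0,-0.34,0,0,0]]' | python3 drive.py; python3 -c "
from h import *
s=manip.read_state();print(s['q'].round(3));print(rot(s['ee_rot']).round(3))"
```

```text
clock: 1.98
ee_pos: [0.086, -0.7459, 0.3436]
ee_rot: [0.015, 0.754, 0.656, -0.011]
ft_force: [0.6, 0.1, 0.4]
grip_width: 0.0005
grasp_force: 0.0
[-1.613  0.946  0.187  0.006  1.972 -1.472]
[[ 0.138  0.99   0.004]
 [ 0.99  -0.138 -0.037]
 [-0.036  0.009 -0.999]]
```

```bash
echo '[[0,-0.06,0,0,0],[0,-0.12,0,0,0],[0,-0.18,0,0,0],[0,-0.24,0,0,0],[0,-0.30,0,0,0]]' | python3 drive.py; python3 -c "
from h import *
s=manip.read_state();print(s['q'].round(3));print(rot(s['ee_rot']).round(3))"
```

```text
clock: 2.6
ee_pos: [0.0487, -0.7878, 0.2818]
ee_rot: [0.03, 0.754, 0.656, -0.022]
ft_force: [0.9, 0.8, 0.8]
grip_width: 0.0008
grasp_force: 0.0
[-1.661  1.029  0.187  0.013  1.853 -1.519]
[[ 0.138  0.99   0.006]
 [ 0.988 -0.137 -0.073]
 [-0.071  0.016 -0.997]]
```

```bash
echo '[[0,-0.03,0,-0.06,0],[0,-0.06,0,-0.12,0],[0,-0.09,0,-0.18,0],[0,-0.12,0,-0.24,0],[0,-0.15,0,-0.3,0]]' | python3 drive.py; python3 -c "
from h import *
s=manip.read_state();print(s['q'].round(3));print(rot(s['ee_rot']).round(3))"
```

```text
clock: 3.22
ee_pos: [0.0285, -0.734, 0.4026]
ee_rot: [0.043, 0.753, 0.656, -0.032]
ft_force: [0.5, 0.6, 0.3]
grip_width: 0.0005
grasp_force: 0.0
[-1.698  0.865  0.188  0.023  1.985 -1.55 ]
[[ 0.138  0.99   0.008]
 [ 0.985 -0.136 -0.106]
 [-0.104  0.022 -0.994]]
```

```bash
cat > t.py <<'E'
from h import *
s=manip.read_state();M=rot(s['ee_rot']);print(s['clock'],s['ee_pos'].round(4),'f',s['ft_force'].round(1),'q',s['q'].round(2),'tilt',np.degrees(np.arccos(-M[2,2])).round(1));print(M.round(3).tolist())
E
echo '[[0,-0.2,0,-0.2,0],[0,-0.4,0,-0.4,0]]' | python3 drive.py; python3 t.py;echo '[[0,-0.5,0,0.0,0],[0,-0.5,0,0,0]]' | python3 drive.py; python3 t.py
```

```text
clock: 3.48
ee_pos: [0.0138, -0.7217, 0.4361]
ee_rot: [0.056, 0.752, 0.655, -0.043]
ft_force: [-0.1, 0.6, -1.6]
grip_width: 0.0007
grasp_force: 0.0
3.475 [ 0.0138 -0.7217  0.4361] f [-0.1  0.6 -1.6] q [-1.72  0.82  0.19  0.03  2.   -1.57] tilt 8.2
[[0.138, 0.99, 0.008], [0.981, -0.136, -0.142], [-0.139, 0.028, -0.99]]
clock: 3.72
ee_pos: [-0.0028, -0.756, 0.397]
ee_rot: [0.068, 0.752, 0.654, -0.054]
ft_force: [-0.2, -0.7, 0.4]
grip_width: 0.0007
grasp_force: 0.0
3.725 [-0.0028 -0.756   0.397 ] f [-0.2 -0.7  0.4] q [-1.74  0.88  0.19  0.04  1.91 -1.59] tilt 10.0
[[0.139, 0.99, 0.008], [0.976, -0.135, -0.173], [-0.17, 0.032, -0.985]]
```

```bash
(echo '[[0,-0.3,0.1,-0.4,0]]' | python3 drive.py;echo '[[0,-0.3,0.1,-0.4,0]]' | python3 drive.py;echo '[[0,-0.5,0,0,0]]' | python3 drive.py;echo '[[0,-0.3,0.1,-0.4,0]]' | python3 drive.py)|grep ee_; python3 t.py
```

```text
ee_pos: [0.0029, -0.7465, 0.4192]
ee_rot: [0.076, 0.751, 0.653, -0.059]
ee_pos: [0.0103, -0.7342, 0.4523]
ee_rot: [0.089, 0.75, 0.652, -0.072]
ee_pos: [0.0028, -0.7524, 0.4418]
ee_rot: [0.103, 0.747, 0.651, -0.084]
ee_pos: [0.0068, -0.7416, 0.4617]
ee_rot: [0.109, 0.748, 0.649, -0.087]
4.225 [ 0.0068 -0.7416  0.4617] f [ 0.3 -1.1  0.7] q [-1.74  0.79  0.19  0.06  1.89 -1.57] tilt 16.0
[[0.141, 0.99, 0.01], [0.952, -0.133, -0.276], [-0.272, 0.049, -0.961]]
```

```bash
(echo '[[0,-0.5,0,0,0]]' | python3 drive.py;echo '[[0,-0.4,0.1,-0.3,0]]' | python3 drive.py;echo '[[0,-0.5,0,0,0]]' | python3 drive.py;echo '[[0,-0.4,0.1,-0.3,0],[0,-0.4,0.1,-0.3,0]]' | python3 drive.py)|grep ee_; python3 t.py
```

```text
ee_pos: [0.0003, -0.7577, 0.4582]
ee_rot: [0.125, 0.744, 0.648, -0.103]
ee_pos: [0.0034, -0.7542, 0.4708]
ee_rot: [0.133, 0.744, 0.646, -0.109]
ee_pos: [-0.0027, -0.7687, 0.4692]
ee_rot: [0.149, 0.74, 0.644, -0.124]
ee_pos: [0.0063, -0.7506, 0.5058]
ee_rot: [0.162, 0.738, 0.642, -0.134]
4.85 [ 0.0063 -0.7506  0.5058] f [0.1 0.7 0.2] q [-1.75  0.74  0.19  0.08  1.8  -1.57] tilt 24.3
[[0.14, 0.99, 0.01], [0.903, -0.124, -0.411], [-0.406, 0.066, -0.912]]
```

```bash
cat >> h.py <<'E'
ST=np.array([.4579,-.3359,-1.7079])
def stw(p):
    c,s=np.cos(ST[2]),np.sin(ST[2]); return np.array([ST[0]+c*p[0]-s*p[1],ST[1]+s*p[0]+c*p[1],p[2]])
def d(w):
    s=manip.read_state(); v=np.array(w)-s['ee_pos']; print('delta tool',(rot(s['ee_rot']).T@v).round(4),'len',np.linalg.norm(v).round(3))
E
python3 -c "
from h import *
d((.43,-.08,.30))"
```

```text
delta tool [ 0.7486  0.3227 -0.084 ] len 0.82
```

```bash
echo '[[0,0.05,0.02,-0.006,0],[0,0.11,0.045,-0.012,0],[0,0.16,0.07,-0.018,0],[0,0.215,0.092,-0.024,0],[0,0.27,0.116,-0.03,0],[0,0.32,0.138,-0.036,0],[0,0.375,0.161,-0.042,0],[0,0.43,0.185,-0.048,0],[0,0.48,0.207,-0.054,0],[0,0.53,0.23,-0.06,0]]' | python3 drive.py >/dev/null; echo '[[0,0.055,0.023,-0.006,0],[0,0.11,0.047,-0.012,0],[0,0.165,0.07,-0.018,0],[0,0.21,0.09,-0.024,0],[0,0.219,0.093,-0.024,0],[0,0.219,0.093,-0.024,0]]' | python3 drive.py >/dev/null; python3 t.py; python3 - <<'E'
from h import *
out=[]
i=manip.camera_info("wrist");print(i)
for n in("wrist","side"):
    im=manip.capture(n)[:,:,::-1]; cv2.imwrite(f"pics/{n}1.png",im); out.append(cv2.resize(im,(400,300)) if 0 else im)
w=cv2.resize(out[0],(500,375)); s=cv2.resize(out[1],(300,225)); c=np.zeros((375,800,3),np.uint8); c[:,:500]=w; c[:225,500:]=s
cv2.imwrite("pics/look1.png",c)
E
```

```text
6.85 [ 0.4278 -0.0839  0.3007] f [ 1.  -0.5  0.5] q [-0.24  0.06  1.7  -0.42  1.29  0.  ] tilt 24.2
[[0.141, 0.99, 0.012], [0.904, -0.124, -0.409], [-0.404, 0.068, -0.912]]
{'fx': 282.6459411553748, 'fy': 282.6459411553748, 'cx': 255.30645319192902, 'cy': 191.85825997410276, 'position': array([0.43847356, 0.05263015, 0.3995957 ]), 'attitude': array([ 0.36554564,  0.92803765, -0.07102522,  0.00882725])}
```

View pics/look1.png

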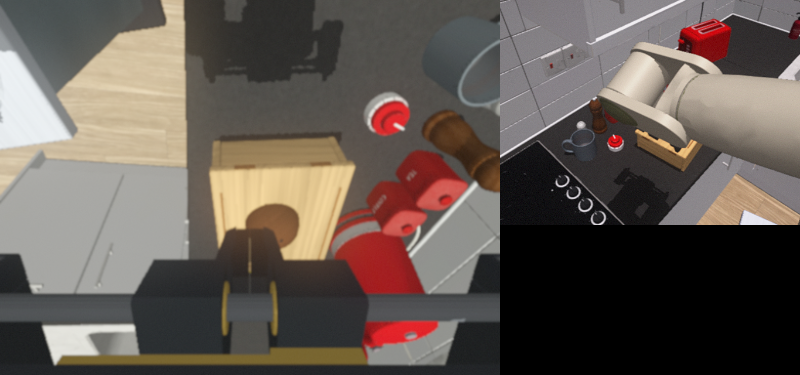

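The wrist picture shows the tray end of the board: its upper edge runs from about (210,170) to (354,163) in the shrunk view. The shell is at (272,225) behind the fingertips, and the path in front of the tray is clear.

```bash
python3 - <<'E'
from h import *
i={'fx': 282.6459411553748, 'fy': 282.6459411553748, 'cx': 255.30645319192902, 'cy': 191.85825997410276, 'position': np.array([0.43847356, 0.05263015, 0.3995957 ]), 'attitude': np.array([ 0.36554564,  0.92803765, -0.07102522,  0.00882725])}
im=cv2.imread("pics/wrist1.png")
for u in((215,174),(362.5,167)):
    p=ray("wrist",u,.1,i); print(p.round(4))
c,s=np.cos(ST[2]),np.sin(ST[2])
print("expected",stw((-.135,-.105,.1)).round(4),stw((-.135,.105,.1)).round(4))
x,y,w,h=200,130,180,60
cv2.imwrite("pics/c2.png",cv2.resize(im[y:y+h,x:x+w],(792,264),interpolation=cv2.INTER_CUBIC))
E
```

```text
[ 0.3744 -0.1825  0.1   ]
[ 0.5761 -0.2069  0.1   ]
expected [ 0.3723 -0.1878  0.1   ] [ 0.5804 -0.2165  0.1   ]
```

View pics/c2.png

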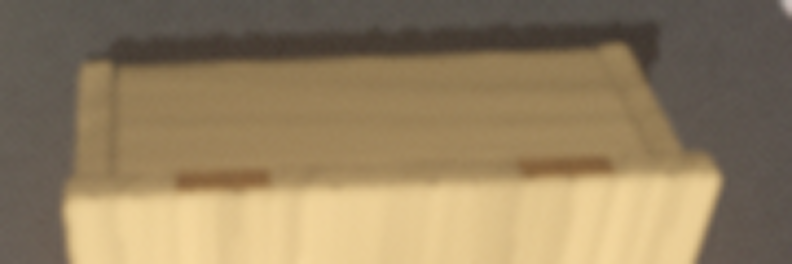

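The crop gives the end's upper edge from (215.5,172.5) to (362.5,167.5). That puts its midpoint near (0.476,-0.197), about 5 mm further out than my first fit. With a 24° lean the finger clears the board's lower edge by almost nothing, so I'll go back to the reach limit and add lean.

```bash
sed -i 's/^ST=.*/ST=np.array([.4586,-.3309,-1.70])/' h.py
echo '[[0,-0.055,-0.023,0.006,0],[0,-0.11,-0.047,0.012,0],[0,-0.165,-0.07,0.018,0],[0,-0.22,-0.094,0.024,0],[0,-0.275,-0.117,0.03,0],[0,-0.33,-0.14,0.036,0],[0,-0.385,-0.165,0.042,0],[0,-0.44,-0.188,0.048,0],[0,-0.495,-0.212,0.054,0],[0,-0.55,-0.235,0.06,0]]' | python3 drive.py >/dev/null;  echo '[[0,-0.055,-0.02,0.006,0],[0,-0.11,-0.04,0.012,0],[0,-0.165,-0.06,0.018,0],[0,-0.5,-0.06,-0.1,0]]' | python3 drive.py >/dev/null; python3 t.py
(echo '[[0,-0.5,0,0,0]]' | python3 drive.py;echo '[[0,-0.4,0.1,-0.3,0]]' | python3 drive.py;echo '[[0,-0.5,0,0,0]]' | python3 drive.py)|grep ee_;python3 t.py
```

```text
8.7 [ 0.0285 -0.7401  0.5158] f [-0.3 -0.9  0.9] q [-1.71  0.7   0.24  0.07  1.77 -1.54] tilt 24.9
[[0.145, 0.989, 0.008], [0.898, -0.128, -0.42], [-0.415, 0.068, -0.907]]
ee_pos: [0.0199, -0.7583, 0.5116]
ee_rot: [0.177, 0.735, 0.638, -0.147]
ee_pos: [0.0227, -0.7506, 0.5291]
ee_rot: [0.186, 0.733, 0.635, -0.154]
ee_pos: [0.0162, -0.7616, 0.5356]
ee_rot: [0.205, 0.727, 0.633, -0.17]
9.075 [ 0.0162 -0.7616  0.5356] f [ 0.5 -0.1 -0.2] q [-1.73  0.72  0.19  0.1   1.71 -1.56] tilt 30.8
[[0.142, 0.99, 0.012], [0.851, -0.116, -0.513], [-0.506, 0.083, -0.859]]
```

```bash
(echo '[[0,-0.4,0.1,-0.3,0]]' | python3 drive.py;echo '[[0,-0.5,0,0,0]]' | python3 drive.py)|grep ee_;python3 t.py
python3 -c "
from h import *
w=stw((-.185,0,.15)); print(w, stw((-.165,0,.038))); d(w)"
```

```text
ee_pos: [0.0187, -0.7518, 0.5547]
ee_rot: [0.213, 0.726, 0.63, -0.176]
ee_pos: [0.0118, -0.7625, 0.5588]
ee_rot: [0.229, 0.72, 0.627, -0.19]
9.325 [ 0.0118 -0.7625  0.5588] f [-0.4 -0.4  0.4] q [-1.75  0.69  0.19  0.11  1.67 -1.56] tilt 34.6
[[0.142, 0.99, 0.013], [0.816, -0.109, -0.567], [-0.56, 0.091, -0.823]]
[ 0.48243623 -0.14744201  0.15      ] [ 0.47985934 -0.16727531  0.038     ]
delta tool [ 0.7977  0.3613 -0.0059] len 0.876
```

```bash
echo '[[0,0.055,0.025,0,0],[0,0.11,0.05,-0.001,0],[0,0.165,0.075,-0.002,0],[0,0.22,0.1,-0.002,0],[0,0.275,0.125,-0.002,0],[0,0.33,0.15,-0.002,0],[0,0.385,0.175,-0.003,0],[0,0.44,0.2,-0.003,0],[0,0.495,0.225,-0.004,0],[0,0.55,0.25,-0.004,0]]' | python3 drive.py >/dev/null; echo '[[0,0.055,0.025,0,0],[0,0.11,0.05,-0.001,0],[0,0.165,0.075,-0.002,0],[0,0.22,0.1,-0.002,0],[0,0.247,0.111,-0.002,0],[0,0.247,0.111,-0.002,0]]' | python3 drive.py >/dev/null; python3 t.py
python3 -c "
from h import *
d(stw((-.165,0,.038)))"
```

```text
11.325 [ 0.4671 -0.1681  0.1658] f [-0.3  0.4  0.6] q [-0.32  0.31  1.83 -0.73  0.92  0.25] tilt 34.1
[[0.144, 0.989, 0.019], [0.821, -0.109, -0.561], [-0.553, 0.096, -0.828]]
delta tool [0.0732 0.0002 0.1055] len 0.128
```

```bash
echo '[[0,0.03,0,0.035,0],[0,0.055,0,0.07,0],[0,0.073,0,0.105,0],[0,0.073,0,0.105,0]]' | python3 drive.py >/dev/null; python3 t.py
python3 -c "
from h import *
d(stw((-.135,0,.038)));d(stw((-.120,0,.038)))
im=manip.capture('side')[:,:,::-1]; cv2.imwrite('pics/s2.png',cv2.resize(im[150:330,150:420],(800,533)))"
```

```text
11.825 [ 0.4774 -0.169   0.0367] f [-0.8 -0.7  0.5] q [-0.31  0.57  1.88 -0.93  0.72  0.56] tilt 34.1
[[0.145, 0.989, 0.013], [0.821, -0.113, -0.56], [-0.553, 0.092, -0.828]]
delta tool [-0.0239  0.0019  0.0147] len 0.028
delta tool [-0.0364  0.0017  0.023 ] len 0.043
```

View pics/s2.png

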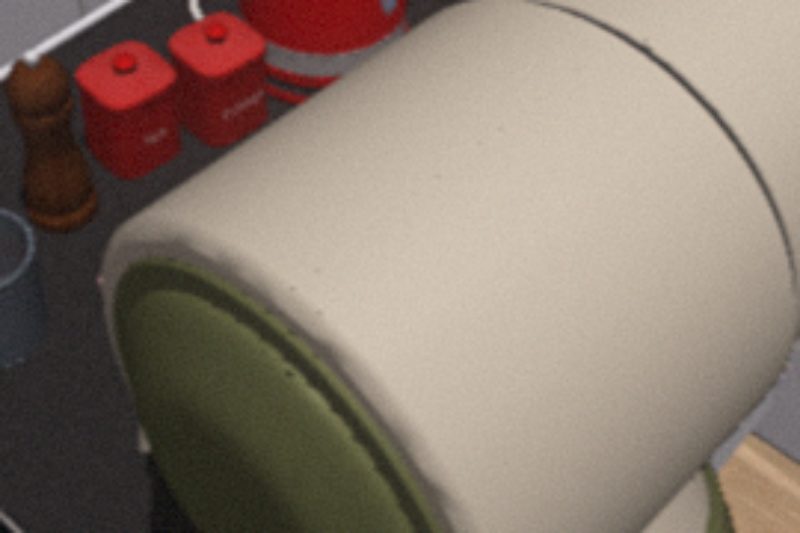

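The arm hides the tray in this view, so I'll go by force. I'll approach to near contact, then push in small steps.

```bash
echo '[[0,-0.01,0,0.006,0],[0,-0.019,0.001,0.0115,0],[0,-0.019,0.001,0.0115,0]]' | python3 drive.py|grep -E 'ee_pos|force'; echo '[[0,-0.0025,0,0.0017,0],[0,-0.005,0,0.0033,0],[0,-0.005,0,0.0033,0]]' | python3 drive.py|grep -E 'ee_pos|force'
```

```text
ee_pos: [0.4762, -0.1911, 0.0381]
ft_force: [-0.5, 0.9, 0.0]
grasp_force: 0.0
ee_pos: [0.4753, -0.196, 0.037]
ft_force: [-0.1, 0.0, -1.1]
grasp_force: 0.0
```

```bash
echo '[[0,-0.0025,0,0.0017,0],[0,-0.0025,0,0.0017,0]]' | python3 drive.py|grep -E 'ee_pos|ft_force'; echo '[[0,-0.0025,0,0.0017,0],[0,-0.0025,0,0.0017,0]]' | python3 drive.py|grep -E 'ee_pos|ft_force';echo '[[0,-0.0025,0,0.0017,0],[0,-0.0025,0,0.0017,0]]' | python3 drive.py|grep -E 'ee_pos|ft_force'
```

```text
ee_pos: [0.4751, -0.1986, 0.0369]
ft_force: [1.5, 4.6, 0.2]
ee_pos: [0.4747, -0.2015, 0.0369]
ft_force: [-0.3, 5.6, 0.3]
ee_pos: [0.4744, -0.2045, 0.0369]
ft_force: [-1.3, 5.0, 1.2]
```

```bash
echo '[[0,-0.0025,0,0.0017,0],[0,-0.0025,0,0.0017,0]]' | python3 drive.py|grep -E 'ee_pos|ft_force'; echo '[[0,-0.0017,0,0.0011,0],[0,-0.0017,0,0.0011,0]]' | python3 drive.py|grep -E 'ee_pos|ft_force'
```

```text
ee_pos: [0.474, -0.2074, 0.0369]
ft_force: [1.0, 7.3, 2.3]
ee_pos: [0.4738, -0.2088, 0.037]
ft_force: [1.3, 15.7, 6.8]
```

```bash
echo '[[0,0.05,0,-0.033,0],[0,0.075,0,-0.05,0],[0,0.075,0,-0.05,0],[0,0.04,0,-0.11,0],[0,0.01,0,-0.15,0],[0,0.01,0,-0.15,0]]' | python3 drive.py|grep -E 'ee_pos|ft_force'; python3 t.py; python3 - <<'E'
from h import *
i=manip.camera_info("wrist");np.save("i.npy",i,allow_pickle=True)
im=manip.capture("wrist")[:,:,::-1]; cv2.imwrite("pics/w3.png",im)
E
```

```text
ee_pos: [0.4744, -0.1193, 0.1596]
ft_force: [0.1, 0.4, -0.1]
14.625 [ 0.4744 -0.1193  0.1596] f [ 0.1  0.4 -0.1] q [-0.21  0.34  1.82 -0.72  0.97  0.35] tilt 34.2
[[0.148, 0.989, 0.019], [0.82, -0.112, -0.562], [-0.553, 0.099, -0.827]]
```

View pics/w3.png

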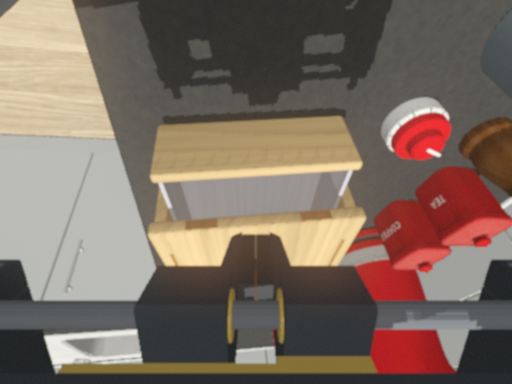

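The tray has sprung ajar. The panel's inner top edge runs from about (152,180) to (360,170), and there is an open gap to the board end at row ~215.

```bash
python3 - <<'E'
from h import *
i=np.load("i.npy",allow_pickle=True).item()
def tost(p):
    c,s=np.cos(ST[2]),np.sin(ST[2]); v=p[:2]-ST[:2]; return (v@[c,s]).round(4),(v@[-s,c]).round(4)
for u,z in (((154,180),.078),((361,169),.078),((152,228),.1),((364,208),.1)): p=ray("w",u,z,i); print(p.round(4),tost(p))
print(tost(manip.read_state()['ee_pos']))
d(stw((-.175,0,.165)));d(stw((-.175+.04,0,.05)))
E
```

```text
[ 0.3969 -0.1367  0.078 ] (np.float64(-0.1847), np.float64(-0.0862))
[ 0.5709 -0.1626  0.078 ] (np.float64(-0.1814), np.float64(0.0897))
[ 0.3827 -0.1735  0.1   ] (np.float64(-0.1463), np.float64(-0.0955))
[ 0.5719 -0.1918  0.1   ] (np.float64(-0.1526), np.float64(0.0944))
(np.float64(-0.212), np.float64(-0.0126))
delta tool [-0.0347  0.0127  0.015 ] len 0.04
delta tool [-0.0044  0.0012  0.1324] len 0.132
```

```bash
echo '[[0,-0.002,0.001,0.04,0],[0,-0.002,0.001,0.08,0],[0,-0.002,0.001,0.1,0]]' | python3 drive.py|grep -E 'ee_pos|ft_force';echo '[[0,0,0,0.015,0],[0,0,0,0.027,0],[0,0,0,0.027,0]]' | python3 drive.py|grep -E 'ee_pos|ft_force'
```

```text
ee_pos: [0.4735, -0.1767, 0.0708]
ft_force: [0.9, 0.2, -0.2]
ee_pos: [0.4753, -0.1908, 0.0511]
ft_force: [-0.2, 0.0, -0.3]
```

```bash
echo '[[0,0.016,0,-0.011,0],[0,0.033,0,-0.022,0],[0,0.05,0.001,-0.033,0],[0,0.0666,0.0014,-0.0444,0],[0,0.0666,0.0014,-0.0444,0]]' | python3 drive.py|grep -E 'ee_pos|ft_force';echo '[[0,0.0083,0,-0.0055,0],[0,0.0166,0,-0.011,0],[0,0.0166,0,-0.011,0]]' | python3 drive.py|grep -E 'ee_pos|ft_force'
```

```text
ee_pos: [0.4865, -0.1102, 0.0524]
ft_force: [-0.1, 0.6, -0.8]
ee_pos: [0.4884, -0.092, 0.0523]
ft_force: [-0.2, -8.1, 1.0]
```

```bash
echo '[[0,0.004,0,-0.0027,0],[0,0.004,0,-0.0027,0]]' | python3 drive.py|grep -E 'ee_pos|ft_force';echo '[[0,0.004,0,-0.0027,0],[0,0.004,0,-0.0027,0]]' | python3 drive.py|grep -E 'ee_pos|ft_force'
```

```text
ee_pos: [0.4883, -0.0904, 0.0532]
ft_force: [-2.2, -35.3, 1.1]
ee_pos: [0.4881, -0.0891, 0.0541]
ft_force: [-4.8, -63.2, 1.1]
```

```bash
echo '[[0,-0.012,0,0.008,0],[0,-0.012,0,0.008,0],[0,-0.013,0,-0.04,0],[0,-0.013,0,-0.1,0],[0,-0.013,0,-0.14,0],[0,-0.013,0,-0.14,0]]' | python3 drive.py|grep -E 'ee_pos|ft_force'; python3 - <<'E'
from h import *
i=manip.camera_info("wrist");np.save("i4.npy",i,allow_pickle=True)
cv2.imwrite("pics/w4.png",manip.capture("wrist")[:,:,::-1])
def tost(p):
    c,s=np.cos(ST[2]),np.sin(ST[2]); v=p[:2]-ST[:2]; return (v@[c,s]).round(4),(v@[-s,c]).round(4)
A=[];
for n,u in(("scene",(203.6,195.6)),("side",(303.5,211.5))):
    p0=ray(n,u,.1);p1=ray(n,u,.15); A.append((p0,p1-p0)); print(n,[tost(ray(n,u,z)) for z in(.1,.115,.125,.146)])
M=np.array([A[0][1],-A[1][1]]).T; t=np.linalg.lstsq(M,A[1][0]-A[0][0],rcond=None)[0]; P=A[0][0]+t[0]*A[0][1];Q=A[1][0]+t[1]*A[1][1]; print(P,Q,tost((P+Q)/2))
for n,us in(("scene",((218,230),(276,214))),("side",((300,161),(339,189)))): print(n,"spoon",[tost(ray(n,u,.103)) for u in us])
# predicted silhouette centre
th,ph=np.meshgrid(np.linspace(0,2*np.pi,60),np.linspace(0,np.pi/2,20))
for sx in(-.04,-.03,-.02):
  for n in("scene","side"):
    c=stw((sx,-.014,.1)); pts=np.array([proj(n,c+.046*np.array([np.cos(a)*np.cos(b),np.sin(a)*np.cos(b),np.sin(b)])) for a,b in zip(th.ravel(),ph.ravel())]); print(sx,n,pts.min(0).round(1),pts.max(0).round(1))
E
```

```text
ee_pos: [0.4863, -0.0121, 0.177]
ft_force: [-0.6, -0.1, -0.7]
scene [(np.float64(-0.0339), np.float64(-0.0004)), (np.float64(-0.0142), np.float64(-0.011)), (np.float64(-0.0011), np.float64(-0.018)), (np.float64(0.0266), np.float64(-0.0329))]
side [(np.float64(-0.0136), np.float64(-0.007)), (np.float64(-0.0265), np.float64(-0.0132)), (np.float64(-0.0352), np.float64(-0.0174)), (np.float64(-0.0533), np.float64(-0.0261))]
[ 0.45375252 -0.30951643  0.11015865] [ 0.45083426 -0.30873404  0.10857135] (np.float64(-0.0208), np.float64(-0.0091))
scene spoon [(np.float64(0.0938), np.float64(-0.0427)), (np.float64(0.1207), np.float64(0.0845))]
side spoon [(np.float64(0.1257), np.float64(0.0844)), (np.float64(0.0915), np.float64(-0.039))]
-0.04 scene [176.1 175.9] [217.5 208.4]
-0.04 side [278.5 198.7] [321.9 236.8]Traceback (most recent call last):
  File "<stdin>", line 15, in <module>
  File "h.py", line 9, in proj
    i=manip.camera_info(n); c=rot(i["attitude"]).T@(np.array(P)-i["position"]); return np.array([i["fx"]*c[0]/c[2]+i["cx"],i["fy"]*c[1]/c[2]+i["cy"]])
ValueError: time passes only in moves, steps and waits
```

View pics/w4.png

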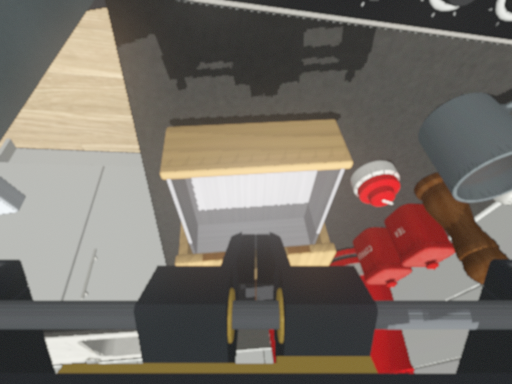

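The tray is fully out and empty, with its panel across rows 122–170. Both views put the shell at about (-0.021,-0.011) in station axes, and the spoon lies beyond sx=0.09. Next I go over the top and behind the shell with the fingers 40 mm apart.

```bash
python3 - <<'E'
from h import *
s=manip.read_state();p=s['ee_pos']
d((p[0],p[1]-.03,.26)); d(stw((.06,-.011,.25))); d(stw((.06,-.011,.121)))
E
```

```text
delta tool [-0.0714  0.0111 -0.0535] len 0.09
delta tool [-0.3567  0.0028  0.1475] len 0.386
delta tool [-0.2855 -0.0092  0.2545] len 0.383
```

```bash
echo '[[0.04,-0.035,0.005,-0.027,0],[0.04,-0.0714,0.01,-0.0535,0],[0.04,-0.12,0.009,-0.02,0],[0.04,-0.17,0.007,0.015,0],[0.04,-0.22,0.006,0.05,0],[0.04,-0.27,0.005,0.086,0],[0.04,-0.32,0.004,0.122,0],[0.04,-0.357,0.003,0.1475,0],[0.04,-0.357,0.003,0.1475,0]]' | python3 drive.py; python3 t.py; python3 -c "
from h import *
d(stw((.06,-.011,.121)))"
```

```text
clock: 18.85
ee_pos: [0.4376, -0.3926, 0.2478]
ee_rot: [0.223, 0.723, 0.626, -0.187]
ft_force: [0.1, 0.7, -0.2]
grip_width: 0.0399
grasp_force: 0.0
18.85 [ 0.4376 -0.3926  0.2478] f [ 0.1  0.7 -0.2] q [-0.76  0.3   1.61 -0.54  0.87 -0.34] tilt 33.9
[[0.146, 0.989, 0.009], [0.822, -0.116, -0.558], [-0.551, 0.089, -0.83]]
delta tool [ 0.0731 -0.0093  0.1033] len 0.127
```

```bash
echo '[[0.04,0.025,-0.004,0.035,0],[0.04,0.05,-0.007,0.07,0],[0.04,0.073,-0.0093,0.1033,0],[0.04,0.073,-0.0093,0.1033,0]]' | python3 drive.py|grep -E 'ee_pos|ft_force'; python3 t.py
```

```text
ee_pos: [0.4409, -0.3851, 0.1201]
ft_force: [0.7, 1.0, -0.3]
19.35 [ 0.4409 -0.3851  0.1201] f [ 0.7  1.  -0.3] q [-0.75  0.46  1.75 -0.74  0.64 -0.07] tilt 33.7
[[0.14, 0.99, 0.01], [0.824, -0.111, -0.555], [-0.549, 0.086, -0.832]]
```

```bash
echo '[[0.04,0.0125,0,-0.008,0],[0.04,0.025,0.0005,-0.0165,0],[0.04,0.0375,0.001,-0.0247,0],[0.04,0.05,0.001,-0.033,0]]' | python3 drive.py|grep -E 'ee_pos|ft_force'; echo '[[0.04,0.0125,0,-0.008,0],[0.04,0.025,0.0005,-0.0165,0]]' | python3 drive.py|grep -E 'ee_pos|ft_force'
```

```text
ee_pos: [0.4503, -0.3269, 0.1245]
ft_force: [0.3, -3.4, 3.5]
ee_pos: [0.4541, -0.2976, 0.1244]
ft_force: [-0.2, -4.3, 5.4]
```

```bash
echo '[[0.04,0.0167,0,-0.011,0],[0.04,0.0376,0,-0.0235,0],[0.04,0.0626,0.001,-0.039,0],[0.04,0.083,0.0015,-0.053,0],[0.04,0.083,0.0015,-0.053,0]]' | python3 drive.py; python3 - <<'E'
from h import *
a=[manip.capture(n)[:,:,::-1] for n in("wrist","scene")]
print(manip.camera_info("wrist"))
cv2.imwrite("pics/l5.png",np.hstack([cv2.resize(x,(400,300)) for x in a])); cv2.imwrite("pics/w5.png",a[0])
E
```

```text
clock: 20.72
ee_pos: [0.4663, -0.1987, 0.1214]
ee_rot: [0.226, 0.721, 0.628, -0.186]
ft_force: [-0.2, 0.4, -1.5]
grip_width: 0.0397
grasp_force: 0.0
{'fx': 282.6459411553748, 'fy': 282.6459411553748, 'cx': 255.30645319192902, 'cy': 191.85825997410276, 'position': array([ 0.47643679, -0.04866236,  0.19521325]), 'attitude': array([ 0.44365042,  0.89328184, -0.07055969,  0.01559463])}
```

View pics/l5.png

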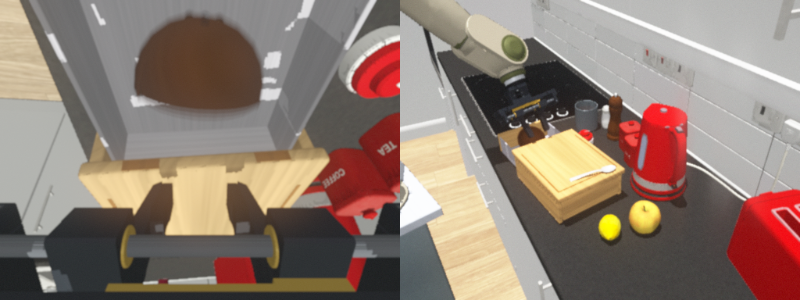

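The shell has gone over the end into the tray and still looks to be rocking: it sits on its side at (200,60) in the left view. The spoon, the fruit and the rest stand where they were. I'll clear the tool, let the shell settle, then look again.

```bash
python3 - <<'E'
from h import *
d(stw((-.345,0,.24))); d(stw((-.345,0,.04)))
E
```

```text
delta tool [ 0.1132  0.0242 -0.2163] len 0.245
delta tool [ 0.2236  0.0061 -0.0505] len 0.229
```

```bash
echo '[[0,0,0,-0.05,0],[0,0.01,0.005,-0.1,0],[0,0.045,0.01,-0.15,0],[0,0.08,0.02,-0.2,0],[0,0.1132,0.024,-0.2163,0],[0,0.1132,0.024,-0.2163,0]]' | python3 drive.py|grep -E 'ee_pos|ft_force'; python3 t.py; python3 - <<'E'
from h import *
i=manip.camera_info("wrist");np.save("i6.npy",i,allow_pickle=True)
a=[manip.capture(n)[:,:,::-1] for n in("wrist","scene","side")]
w=cv2.resize(a[0],(480,360)); s=cv2.resize(a[1][100:260,120:280],(320,300)); t=cv2.resize(a[2][150:310,180:400],(320,240))
c=np.zeros((540,800,3),np.uint8); c[:360,:480]=w; c[:300,480:]=s; c[300:,480:]=t
cv2.imwrite("pics/l6.png",c); cv2.imwrite("pics/w6.png",a[0]); cv2.imwrite("pics/sc6.png",a[1]); cv2.imwrite("pics/sd6.png",a[2])
E
```

```text
ee_pos: [0.5034, 0.0122, 0.2395]
ft_force: [-0.2, -0.1, 0.3]
21.575 [0.5034 0.0122 0.2395] f [-0.2 -0.1  0.3] q [ 0.07  0.34  1.57 -0.62  1.31  0.39] tilt 34.0
[[0.141, 0.99, 0.014], [0.822, -0.109, -0.559], [-0.552, 0.09, -0.829]]
```

View pics/l6.png

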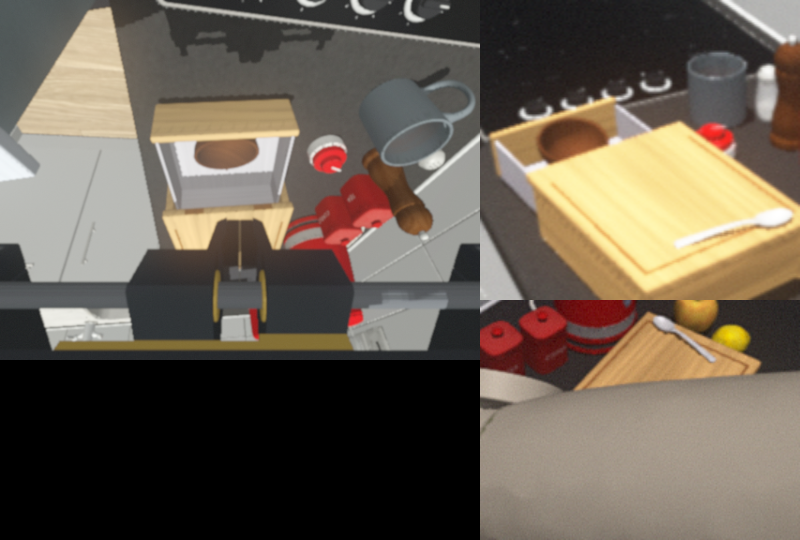

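The shell now rests dome-down inside the tray at (225,152) in the wrist view, below the rim, and the spoon is still on the board. Next I lower the tool in front of the panel and push the tray in.

```bash
python3 - <<'E'
from h import *
d(stw((-.345,0,.038))); d(stw((-.145,0,.038)))
E
```

```text
delta tool [ 0.1127 -0.0183  0.1666] len 0.202
delta tool [-0.0538 -0.0215  0.2773] len 0.283
```

```bash
echo '[[0,0.03,-0.005,0.04,0],[0,0.06,-0.01,0.085,0],[0,0.09,-0.014,0.13,0],[0,0.1127,-0.0183,0.1666,0],[0,0.1127,-0.0183,0.1666,0]]' | python3 drive.py|grep -E 'ee_pos|ft_force'; echo '[[0,-0.015,0,0.01,0],[0,-0.03,0,0.02,0],[0,-0.045,-0.001,0.03,0],[0,-0.06,-0.001,0.04,0],[0,-0.075,-0.001,0.05,0],[0,-0.09,-0.001,0.06,0]]' | python3 drive.py|grep -E 'ee_pos|ft_force'; python3 -c "
from h import *
d(stw((-.145,0,.038)))"
```

```text
ee_pos: [0.5019, 0.0111, 0.0365]
ft_force: [0.7, -0.0, 0.3]
ee_pos: [0.4902, -0.0961, 0.0384]
ft_force: [-0.5, 3.0, 2.9]
delta tool [-0.0764 -0.0027  0.0511] len 0.092
```

```bash
echo '[[0,-0.015,0,0.01,0],[0,-0.03,-0.001,0.02,0],[0,-0.045,-0.001,0.03,0],[0,-0.06,-0.002,0.04,0],[0,-0.0764,-0.0027,0.0511,0],[0,-0.0764,-0.0027,0.0511,0]]' | python3 drive.py|grep -E 'ee_pos|ft_force';echo '[[0,-0.004,0,0.0027,0],[0,-0.008,0,0.0053,0],[0,-0.008,0,0.0053,0]]' | python3 drive.py|grep -E 'ee_pos|ft_force'
```

```text
ee_pos: [0.4777, -0.1871, 0.0382]
ft_force: [3.7, 3.8, 2.9]
ee_pos: [0.4768, -0.1952, 0.0381]
ft_force: [1.8, 4.9, 2.0]
```

Now small steps in to the stop, which was at y ≈ -0.2088 last time.

```bash
echo '[[0,-0.004,0,0.0027,0],[0,-0.008,0,0.0053,0],[0,-0.008,0,0.0053,0]]' | python3 drive.py|grep -E 'ee_pos|ft_force';echo '[[0,-0.0025,0,0.0017,0],[0,-0.0035,0,0.0023,0],[0,-0.0035,0,0.0023,0]]' | python3 drive.py|grep -E 'ee_pos|ft_force'
```

```text
ee_pos: [0.4756, -0.2047, 0.0381]
ft_force: [1.8, 5.1, 2.9]
ee_pos: [0.4752, -0.2084, 0.0381]
ft_force: [1.9, 8.2, 4.5]
```

```bash
echo '[[0,-0.0017,0,0.0011,0],[0,-0.0017,0,0.0011,0]]' | python3 drive.py|grep -E 'ee_pos|ft_force';
```

```text
ee_pos: [0.4751, -0.2095, 0.0381]
ft_force: [2.9, 17.2, 8.1]
```

```bash
echo '[[0,0.03,0,-0.02,0],[0,0.07,0,-0.047,0],[0,0.1,0,-0.067,0],[0,0.07,0,-0.12,0],[0,0.05,0,-0.17,0],[0,0.05,0,-0.21,0],[0,0.05,0,-0.21,0],[0,0.05,0,-0.21,0]]' | python3 drive.py|grep -E 'ee_pos|ft_force'; python3 - <<'E'
from h import *
i=manip.camera_info("wrist"); a=[manip.capture(n)[:,:,::-1] for n in("wrist","scene")]
w=cv2.resize(a[0],(480,360)); s=cv2.resize(a[1][100:280,120:300],(320,320)); c=np.zeros((360,800,3),np.uint8); c[:,:480]=w; c[:320,480:]=s
cv2.imwrite("pics/l7.png",c)
for p in((-.127,0,.045),(-.135,0,.1)):
    P=stw(p); q=rot(i["attitude"]).T@(P-i["position"]); print(i["fx"]*q[0]/q[2]+i["cx"],i["fy"]*q[1]/q[2]+i["cy"])
E
```

```text
ee_pos: [0.4783, -0.0529, 0.1832]
ft_force: [-0.5, 0.1, -0.2]
256.30600080560083 203.19379306326587
260.7258575203904 237.5622126481121
```

View pics/l7.png

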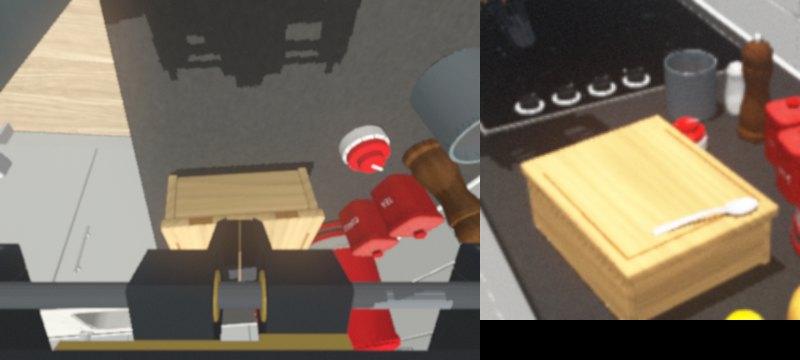

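The tray is shut flush under the board end, with its front at (240,195) in the wrist view and no gap. The spoon lies on the board and everything else stands where it was, so I'm handing in.

```bash
python3 -c "
from h import *
print(manip.sign_off())"
```

```text
the job is handed in; nothing more can be done
None
```

The shell was swept into the tray, the tray pushed back in to its stop, and the job handed in. In the last pictures the tray front is flush under the board end, the spoon is on the board and nothing visible has moved. Latching is judged from those pictures and the 17 N reading at the stop, and drawing the tray out peaked at about 63 N on the fingers against its end stop.

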